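# Tap the dust caps onto three valve stems, shortest first

## Robot

A 6-joint arm with a two-finger parallel gripper is mounted at the origin on the work surface. World frame = base frame: x ahead of the robot, y to its left, z up, the work surface at z = 0. Lengths are in m, angles in rad, forces in N, time in s.
With the tool pointing down it reaches from about 0.25 to 0.85 m from the base axis. Payload 12.5 kg.
Tool frame: the origin (TCP) lies on the centre line of the jaws, within the pads' length; the fingertips stand 25 mm ahead of it and the grasp point (between the pads) lies 6 mm ahead of it (finger_overhang is the distance from the TCP to the fingertips, in m); z points along the fingers, y is the line along which they close (so a half turn about z gives the same grasp; the last joint's range is limited). The gripper opens to 93 mm and grips with 3 to 60 N. Pads are 15 mm wide; open, the fingers measure 128 mm over their backs; the gripper's body (75 mm by 188 mm) begins 65 mm behind the grasp point.
Start: joints at [1.236, 0.351, 1.652, -0, 1.139, -0.085], TCP at [0.136, 0.533, 0.244] pointing down, gripper open.
Joint ranges: [-2.75, 2.75], [-0.79, 2.1], [0.01, 2.65], [-1.57, 4.71], [0.07, 3.14], [-2.87, 2.87]. Speed limits (rad/s): [2.22, 2.22, 2.79, 3.14, 3.14, 3.14].

## Interface

Orientations are given as a 3x3 rotation matrix whose columns are the frame's x, y, z axes.
In Python, from rig import get_obs, read_camera, get_calibration, job_done, spot_in, finger_overhang gives the robot as it stands. The module is installed in compiled form; this text tells all that it offers.
- The arm moves only by the shell command python3 -m pendant 'ROWS' [FORCE]. ROWS is JSON, a list of rows, each an object of numbers: "gripper": the opening, from -1 (shut) to 1 (fully open); "x", "y", "z": the shift along the tool's x, y, z in mm; "roll": the turn about the tool's z in degrees. A call has 1 to 20 rows; each row is the pose to reach, as a shift and turn from the pose commanded when the call began, along the tool's axes at that moment; what a row does not reach only later rows make up. A row lasts 1/10 s, in which the tool goes at most 50 mm and 8.59 degrees, less where a joint would pass 70% of its speed; a pose out of reach is approached as far as the arm can. A call with a gripper value outside its range is refused whole. The fingers move at their own pace and stop on an object; FORCE is the grip in N (left out, the last holds). Time passes only in rows, so rows that repeat a pose let the fingers close. It gives the time, the measured TCP pose, the force, the opening and the grip force at its end, in the units of the state.
- get_obs(): the state, without advancing time (a new reading comes with each control period).
- read_camera(name): name is "scene" or "top"; returns (picture, depth): 400x640x3 uint8, red, green, blue; 400x640 float32, m along the optical axis (not along the pixel's ray), 0 where there is no reading.
- get_calibration(name): a dict with "fx", "fy", "cx", "cy" (pixels), "distortion" ([k1, k2, p1, p2, k3] as OpenCV has them; the pictures are not rectified), "world_from_camera" (4x4, takes a point from camera to world coordinates). Camera axes: x right, y down, z forward; pixel columns grow to the right and rows downward; lengths in m; the calibration is good to about 2 mm. A picture is of the moment at which its call begins. get_calibration takes no time and is no camera call.
- job_done(): hands the job in; it is judged then, once.
Trained networks look in the newest picture that a camera, given by its name, has taken for a name from the list of things; names that differ only in an ending like _2 or _b are one class to them, and where a whole thing is asked for, a point or a joint stands for the part that bears it (a point fixed in the world has none). Each returns a list of dicts, best first, with "conf" (0 to 1); they miss things now and then, are a little off and sometimes report something else, mostly with a low value. They report only what shows in the picture. A call takes as long as a camera call. They do not tell look-alikes from the thing itself.
- spot_in(camera, label): "xyz" ([x, y, z] in m, in world coordinates, good to about 4 mm: the middle of the surface that is visible of it).
The state is a dict: "time_s": time; "joint_pos": joint angles; "qd": joint speeds; "joint_torque": joint torques, N m; "tcp_pos": TCP position; "ee_rot": TCP orientation; "ft_force": force on the tool from outside, world axes, zero at the start; "torque": the same for the moment, N m; "width": opening from 0.0 (shut) to 1.0 (fully open); "gripper_force": force on a finger pad.
Only numpy, scipy, OpenCV 4.12 (cv2) and the standard library are available. Lean on these libraries where they do the work, as an engineer would, in place of code of your own. Each camera call takes 0.05 s, during which the arm holds its last target. There are 200 camera calls.

## Task

Tap the brass dust caps down onto the three capped valve stems that stand in steel blocks: first the shortest stem, then the middle one, then the tallest. Press each lightly from above with your fingertips until its cap has sunk by about half of its 12 mm travel or more, without ramming it against its stop: a few newtons are enough, and never more than 25. Do not lift or tip the blocks or shift them by more than a centimetre, and leave everything else on the counter where it is.

Things in the scene. Friction and masses are not known exactly. Their poses are not given: they have to be found in the camera images.
- block_short: loose dark steel block, 64 x 64 x 22 mm, about 0.75 kg, standing flat on the counter with the short one of the three capped black rubber valve stems upright in its centre (overall height with the cap up 65 mm; the three are 65, 90 and 115 mm and otherwise alike). Origin: centre of the block's underside, z up
- block_middle: loose dark steel block, 64 x 64 x 22 mm, about 0.75 kg, standing flat on the counter with the middle one of the three capped black rubber valve stems upright in its centre (overall height with the cap up 90 mm; the three are 65, 90 and 115 mm and otherwise alike). Origin: centre of the block's underside, z up
- block_tall: loose dark steel block, 64 x 64 x 22 mm, about 0.75 kg, standing flat on the counter with the tall one of the three capped black rubber valve stems upright in its centre (overall height with the cap up 115 mm; the three are 65, 90 and 115 mm and otherwise alike). Origin: centre of the block's underside, z up
- cap_short_top (a point): centre of the flat top of the brass dust cap on the short stem (cap 18 mm across with a flat top 14 mm across, 20 mm high); it is straight above the block's origin, 65 mm up when the cap joint is 0, and sinks with the cap
- cap_middle_top (a point): centre of the flat top of the brass dust cap on the middle stem (cap 18 mm across with a flat top 14 mm across, 20 mm high); it is straight above the block's origin, 90 mm up when the cap joint is 0, and sinks with the cap
- cap_tall_top (a point): centre of the flat top of the brass dust cap on the tall stem (cap 18 mm across with a flat top 14 mm across, 20 mm high); it is straight above the block's origin, 115 mm up when the cap joint is 0, and sinks with the cap
- cap_short (a joint): how far this cap has been pressed down onto its stem, in m: 0 = fully up, 0.012 = hard against the stop; starts between 0 and 0.002. It is a stiff push fit that stays where it is left: it gives at about 3.5 N, rising evenly to about 6 N just before the stop. Half way (0.006) counts as on
- cap_middle (a joint): how far this cap has been pressed down onto its stem, in m: 0 = fully up, 0.012 = hard against the stop; starts between 0 and 0.002. It is a stiff push fit that stays where it is left: it gives at about 3.5 N, rising evenly to about 6 N just before the stop. Half way (0.006) counts as on
- cap_tall (a joint): how far this cap has been pressed down onto its stem, in m: 0 = fully up, 0.012 = hard against the stop; starts between 0 and 0.002. It is a stiff push fit that stays where it is left: it gives at about 3.5 N, rising evenly to about 6 N just before the stop. Half way (0.006) counts as on
- spare_stem: spare valve stem without a cap, about 55 mm high, black rubber with a bare brass end, standing upright on a round 44 mm steel washer foot; may stand in line with the blocks. Leave alone. Origin: centre of its underside
- core_tin: open round tin of brass valve cores, 84 mm across, 50 mm high. Leave alone. Origin: centre of its underside
- tyre_lever: flat steel tyre lever lying down, about 340 mm long along its own x (x from -166 to +175 mm of the origin), up to 24 mm wide, 12 mm high. Leave alone
- weight_hammer: wheel weight hammer lying down, wooden handle, chipped red head, about 270 mm long along its own x (head at +x, head 125 mm across, 28 mm high). Leave alone
- core_tool: small screwdriver-shaped valve core tool lying down, about 120 mm long, under 35 mm high. Leave alone
- grommet_jar: closed glass jar, 60 mm across, 80 mm high. Leave alone. Origin: centre of its underside
- rim_nut: brass ring nut lying flat, 28 mm across, 10 mm high. Leave alone
Things that resemble listed ones, but are neither listed nor needed, are in the scene too. What is shaped like the block_short but pink or turquoise is not meant. What is shaped like the block_middle but orange is not meant.

How it is judged:
On the way, in this order (a step that is already met when the one before it is completed fails the run):
1. the cap on the short stem is pressed on with the fingertips (value of joint cap_short above 0.0055 m and contact force between the fingers and block_short above 0.3 N), for 0.02 s.
2. the cap on the middle stem is pressed on with the fingertips (value of joint cap_middle above 0.0055 m and contact force between the fingers and block_middle above 0.3 N), for 0.02 s.
3. the cap on the tall stem is pressed on with the fingertips (value of joint cap_tall above 0.0055 m and contact force between the fingers and block_tall above 0.3 N), for 0.02 s.
At the end, for the whole second after the job is handed in: all three caps are down by at least 5.5 mm of their 12 mm travel, and the three blocks stand at rest, upright within 0.1 rad and within 10 mm of where they started (value of joint each of cap_short, cap_middle, cap_tall above 0.0055 m and distance of each of block_short, block_middle, block_tall from where it was at the start of the episode below 0.01 m and angle between each of block_short, block_middle, block_tall's own z axis and vertical below 0.1 rad and linear speed of each of block_short, block_middle, block_tall below 0.02 m/s); the robot touches nothing.
It fails at once if a cap is pressed before its turn (the middle before the short is on, or the tall before the short and middle are on) ((value of joint cap_middle above 0.0035 m and value of joint cap_short below 0.0055 m) or (value of joint cap_tall above 0.0035 m and value of joint any of cap_middle, cap_short below 0.0055 m)).
It fails at once if a cap, stem or block is pressed with more than 25 N (contact force between any of the fingers, the arm and block_short above 25 N or contact force between any of the fingers, the arm and block_middle above 25 N or contact force between any of the fingers, the arm and block_tall above 25 N).
It fails at once if a block is lifted more than 6 mm or tipped more than 0.2 rad (height (world z) of any of block_short, block_middle, block_tall above 0.006 m or angle between any of block_short, block_middle, block_tall's own z axis and vertical above 0.2 rad).
It fails at once if a block is shifted more than 10 mm (distance of any of block_short, block_middle, block_tall from where it was at the start of the episode above 0.01 m).
It fails at once if another thing on the counter is moved more than 20 mm (distance of any of spare_stem, core_tin, tyre_lever, weight_hammer, core_tool, grommet_jar, rim_nut from where it was at the start of the episode above 0.02 m).
It also fails if it takes over 45 s, if anything falls off the work surface, if the arm or the gripper's body presses on something with over 40 N, if the wrist force passes 120 N, or if a joint passes its speed limit or range.

## Working session

There is one attempt and no reset: what is moved stays moved. The work goes in short steps, Python scripts to look and compute and a shell command to move; the robot and the scene stay as the last step left them, time stands still between calls to the robot, and variables do not carry over. Pictures are saved under pics/ and viewed, at most 10 in all, crops included, and the job is handed in when it is done.

```bash
mkdir -p pics
python3 - <<'E'
from rig import *
import cv2,numpy as np
for c in ("scene","top"):
    p,d=read_camera(c); cv2.imwrite(f"pics/{c}0.png",p[:,:,::-1]); np.savez(f"{c}0.npz",p=p,d=d)
    for l in ("block_short","block_middle","block_tall","cap_short_top","cap_middle_top","cap_tall_top","spare_stem"):
        print(c,l,[(np.round(r["xyz"],3).tolist(),round(r["conf"],2)) for r in spot_in(c,l)])
o=get_obs();print(o["time_s"],o["tcp_pos"],o["ee_rot"],o["ft_force"],finger_overhang)
E
```

```text
scene block_short [([0.619, 0.25, 0.026], 0.86), ([0.497, 0.268, 0.023], 0.75), ([0.361, 0.251, 0.022], 0.71)]
scene block_middle [([0.495, -0.285, 0.023], 0.74), ([0.463, -0.428, 0.021], 0.67), ([0.551, 0.428, 0.006], 0.39)]
scene block_tall [([0.603, 0.091, 0.02], 0.8)]
scene cap_short_top []
scene cap_middle_top [([0.465, -0.428, 0.088], 0.45)]
scene cap_tall_top []
scene spare_stem [([0.59, -0.086, 0.014], 0.57)]
top block_short [([0.491, 0.271, 0.022], 0.98), ([0.612, 0.262, 0.021], 0.97), ([0.351, 0.261, 0.022], 0.76)]
top block_middle [([0.459, -0.409, 0.026], 0.82), ([0.486, -0.276, 0.014], 0.8)]
top block_tall [([0.595, 0.093, 0.024], 0.84), ([0.532, 0.424, 0.004], 0.72)]
top cap_short_top [([0.493, 0.276, 0.058], 0.61)]
top cap_middle_top [([0.462, -0.415, 0.087], 0.45)]
top cap_tall_top [([0.594, 0.095, 0.112], 0.4), ([0.376, -0.228, 0.022], 0.18)]
top spare_stem [([0.576, -0.079, 0.008], 0.65)]
0.8 [0.13592545 0.53293605 0.24365646] [[-9.68963668e-01  2.47203176e-01  2.81127298e-05]
 [ 2.47203177e-01  9.68963667e-01  4.48523377e-05]
 [-1.61525734e-05  5.04098418e-05 -9.99999999e-01]] [-0.22493219  0.01584041  0.42896636] 0.025
```

View pics/scene0.png

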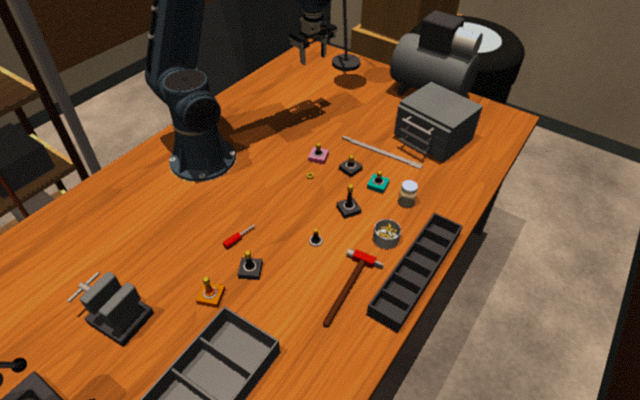

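View pics/top0.png

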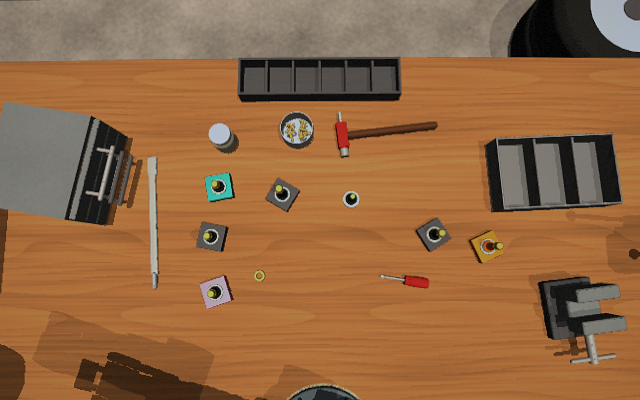

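The dark blocks are the targets. In the top view the short one is at about (211,236), the middle at (433,234) and the tall at (283,194). The pink, turquoise and orange blocks are decoys. Next I'll measure the caps from the depth clouds.

```bash
cat > h.py <<'E'
from rig import *
import cv2,numpy as np
def cloud(c,d):
    k=get_calibration(c); K=np.array([[k["fx"],0,k["cx"]],[0,k["fy"],k["cy"]],[0,0,1]])
    v,u=np.mgrid[0:400,0:640]
    q=cv2.undistortPoints(np.stack([u.ravel(),v.ravel()],1).astype(np.float64)[:,None],K,np.array(k["distortion"]))[:,0]
    P=np.c_[q,np.ones(len(q))]*d.reshape(-1,1); T=np.array(k["world_from_camera"])
    return (P@T[:3,:3].T+T[:3,3]).reshape(400,640,3)
B={"short":(.491,.271,.065),"middle":(.487,-.278,.09),"tall":(.597,.093,.115)}
E
python3 - <<'E'
from h import *
for c in("scene","top"):
    f=np.load(c+"0.npz"); W=cloud(c,f["d"]); ok=f["d"]>0
    for n,(x,y,h) in B.items():
        near=ok&(np.hypot(W[...,0]-x,W[...,1]-y)<.05)
        t=W[near&(W[...,2]>h-.008)&(W[...,2]<h+.012)]
        b=W[near&(abs(W[...,2]-.022)<.004)]
        r=cv2.minAreaRect((b[:,:2]*1000).astype(np.float32)) if len(b)>3 else None
        print(c,n,len(t),t.mean(0).round(4),t.min(0).round(4),t.max(0).round(4),np.percentile(W[near][:,2],[1,99]).round(3),"block",len(b),np.round(r[0],1),np.round(r[1],1))
E
```

```text
scene short 17 [0.4911 0.2752 0.0621] [0.4837 0.2667 0.058 ] [0.5006 0.289  0.0657] [-0.004  0.064] block 137 [490.2 274.6] [67.3 68.1]
scene middle 30 [ 0.4914 -0.2849  0.0879] [ 0.4819 -0.2924  0.0824] [ 0.4993 -0.2762  0.0909] [-0.004  0.09 ] block 284 [ 491.2 -286.2] [65.2 68.1]
scene tall 22 [0.5958 0.0968 0.1124] [0.5865 0.0873 0.1094] [0.6047 0.1062 0.1157] [-0.003  0.113] block 196 [595.   97.7] [64.8 68.2]
top short 45 [0.4911 0.2747 0.0634] [0.484  0.2664 0.0574] [0.4988 0.2832 0.0678] [-0.003  0.065] block 508 [490.9 275.3] [64.4 63.9]
top middle 48 [ 0.4906 -0.284   0.0885] [ 0.4818 -0.292   0.0837] [ 0.4983 -0.2763  0.0924] [-0.003  0.09 ] block 476 [ 490.5 -284.6] [64.4 65. ]
top tall 45 [0.5955 0.097  0.1131] [0.5886 0.0892 0.1074] [0.6031 0.1055 0.1183] [-0.003  0.114] block 464 [596.6  97.3] [64.6 63.9]
```

```bash
python3 -m pendant '[{"gripper":-1,"x":-45,"y":-18,"z":0},{"gripper":-1,"x":-90,"y":-36,"z":0},{"gripper":-1,"x":-135,"y":-54,"z":0},{"gripper":-1,"x":-180,"y":-72,"z":0},{"gripper":-1,"x":-225,"y":-90,"z":0},{"gripper":-1,"x":-270,"y":-108,"z":20},{"gripper":-1,"x":-315,"y":-126,"z":40},{"gripper":-1,"x":-360,"y":-144,"z":60},{"gripper":-1,"x":-408,"y":-162,"z":80},{"gripper":-1,"x":-408,"y":-162,"z":100},{"gripper":-1,"x":-408,"y":-162,"z":114},{"gripper":-1,"x":-408,"y":-162,"z":114},{"gripper":-1,"x":-408,"y":-162,"z":114},{"gripper":-1,"x":-408,"y":-162,"z":114}]' 10
```

```text
invalid input
```

```bash
python3 -m pendant '[{"gripper":-1,"x":-45,"y":-18,"z":0,"roll":0},{"gripper":-1,"x":-90,"y":-36,"z":0,"roll":0},{"gripper":-1,"x":-135,"y":-54,"z":0,"roll":0},{"gripper":-1,"x":-180,"y":-72,"z":0,"roll":0},{"gripper":-1,"x":-225,"y":-90,"z":0,"roll":0},{"gripper":-1,"x":-270,"y":-108,"z":20,"roll":0},{"gripper":-1,"x":-315,"y":-126,"z":40,"roll":0},{"gripper":-1,"x":-360,"y":-144,"z":60,"roll":0},{"gripper":-1,"x":-408,"y":-162,"z":80,"roll":0},{"gripper":-1,"x":-408,"y":-162,"z":100,"roll":0},{"gripper":-1,"x":-408,"y":-162,"z":114,"roll":0},{"gripper":-1,"x":-408,"y":-162,"z":114,"roll":0},{"gripper":-1,"x":-408,"y":-162,"z":114,"roll":0},{"gripper":-1,"x":-408,"y":-162,"z":114,"roll":0}]' 10
```

```text
time_s: 2.2
tcp_pos: [0.491, 0.2761, 0.1309]
ee_rot: [[-0.969, 0.246, 0.001], [0.246, 0.969, 0.001], [-0.001, 0.001, -1.0]]
ft_force: [-0.1, -0.7, -0.4]
width: 0.006
gripper_force: 0.0
```

```bash
python3 -m pendant '[{"gripper":-1,"x":0,"y":-1,"z":15,"roll":0},{"gripper":-1,"x":0,"y":-1,"z":28,"roll":0},{"gripper":-1,"x":0,"y":-1,"z":36,"roll":0},{"gripper":-1,"x":0,"y":-1,"z":36,"roll":0},{"gripper":-1,"x":0,"y":-1,"z":36,"roll":0}]'
python3 - <<'E'
from h import *
p,d=read_camera("scene");q,_=read_camera("top")
a=cv2.resize(p[120:200,290:400],None,fx=5,fy=5,interpolation=2)[:400];b=cv2.resize(q[190:270,160:220],None,fx=5,fy=5,interpolation=2)
cv2.imwrite("pics/s1.png",np.hstack([a,b])[:,:800,::-1])
E
```

```text
time_s: 2.7
tcp_pos: [0.491, 0.2743, 0.0939]
ee_rot: [[-0.969, 0.247, 0.0], [0.247, 0.969, 0.0], [-0.0, 0.0, -1.0]]
ft_force: [0.8, -0.3, -0.4]
width: 0.007
gripper_force: 0.0
```

View pics/s1.png

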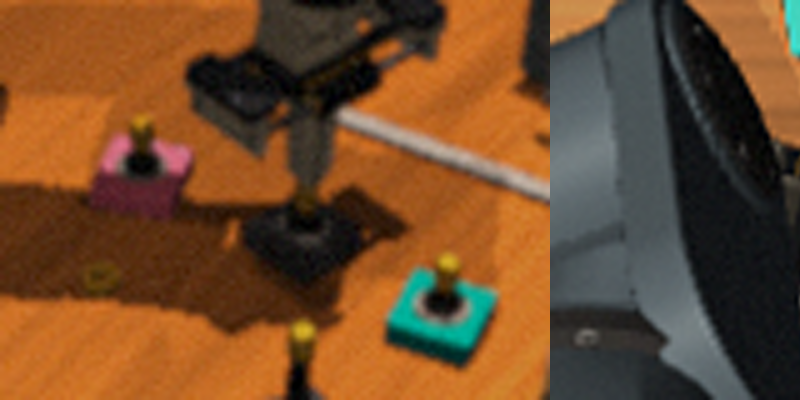

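The shut fingers stand right above the dark short block's cap (crop pixel 305,195). Now I press gently.

```bash
python3 -m pendant '[{"gripper":-1,"x":0,"y":0,"z":2,"roll":0},{"gripper":-1,"x":0,"y":0,"z":3,"roll":0},{"gripper":-1,"x":0,"y":0,"z":4,"roll":0},{"gripper":-1,"x":0,"y":0,"z":5,"roll":0},{"gripper":-1,"x":0,"y":0,"z":6,"roll":0},{"gripper":-1,"x":0,"y":0,"z":7,"roll":0},{"gripper":-1,"x":0,"y":0,"z":8,"roll":0},{"gripper":-1,"x":0,"y":0,"z":8,"roll":0}]'
```

```text
time_s: 3.6
tcp_pos: [0.491, 0.2741, 0.0856]
ee_rot: [[-0.969, 0.247, 0.0], [0.247, 0.969, 0.0], [-0.0, 0.0, -1.0]]
ft_force: [0.3, -0.6, 2.5]
width: 0.006
gripper_force: 1.2
```

```bash
python3 -m pendant '[{"gripper":-1,"x":0,"y":0,"z":1,"roll":0},{"gripper":-1,"x":0,"y":0,"z":2,"roll":0},{"gripper":-1,"x":0,"y":0,"z":3,"roll":0},{"gripper":-1,"x":0,"y":0,"z":4,"roll":0},{"gripper":-1,"x":0,"y":0,"z":4,"roll":0}]'
```

```text
time_s: 4.1
tcp_pos: [0.491, 0.2741, 0.0815]
ee_rot: [[-0.969, 0.247, 0.0], [0.247, 0.969, 0.0], [-0.0, 0.0, -1.0]]
ft_force: [0.6, -1.0, 3.0]
width: 0.006
gripper_force: 1.3
```

```bash
python3 -m pendant '[{"gripper":-1,"x":0,"y":0,"z":-10,"roll":0},{"gripper":-1,"x":0,"y":0,"z":-45,"roll":0},{"gripper":-1,"x":0,"y":0,"z":-90,"roll":0},{"gripper":-1,"x":0,"y":0,"z":-110,"roll":0},{"gripper":-1,"x":-10,"y":-40,"z":-110,"roll":0},{"gripper":-1,"x":-20,"y":-80,"z":-110,"roll":0},{"gripper":-1,"x":-31,"y":-122,"z":-110,"roll":0},{"gripper":-1,"x":-42,"y":-164,"z":-110,"roll":0},{"gripper":-1,"x":-53,"y":-206,"z":-110,"roll":0},{"gripper":-1,"x":-64,"y":-248,"z":-110,"roll":0},{"gripper":-1,"x":-75,"y":-290,"z":-110,"roll":0},{"gripper":-1,"x":-86,"y":-332,"z":-110,"roll":0},{"gripper":-1,"x":-96,"y":-374,"z":-110,"roll":0},{"gripper":-1,"x":-107,"y":-416,"z":-110,"roll":0},{"gripper":-1,"x":-118,"y":-458,"z":-110,"roll":0},{"gripper":-1,"x":-129,"y":-500,"z":-110,"roll":0},{"gripper":-1,"x":-138,"y":-542,"z":-100,"roll":0},{"gripper":-1,"x":-138,"y":-542,"z":-80,"roll":0},{"gripper":-1,"x":-138,"y":-542,"z":-70,"roll":0},{"gripper":-1,"x":-138,"y":-542,"z":-70,"roll":0}]'
cat > chk.py <<'E'
from h import *
C={"short":(.491,.275,.065),"middle":(.491,-.285,.09),"tall":(.596,.097,.115)}
for c in("scene","top"):
    p,d=read_camera(c);np.savez(c+"1.npz",p=p,d=d);W=cloud(c,d);W0=cloud(c,np.load(c+"0.npz")["d"])
    for n,(x,y,h) in C.items():
        for w in (W0,W):
            near=np.hypot(w[...,0]-x,w[...,1]-y)<.006
            z=w[near&(w[...,2]>h-.02)&(w[...,2]<h+.02)][:,2]
            b=w[(np.hypot(w[...,0]-x,w[...,1]-y)<.05)&(abs(w[...,2]-.022)<.004)]
            print(c,n,len(z),np.percentile(z,[50,80]).round(4) if len(z) else None,np.round(cv2.minAreaRect((b[:,:2]*1000).astype(np.float32))[0],1) if len(b)>20 else None)
E
python3 chk.py
```

```text
time_s: 6.1
tcp_pos: [0.4901, -0.2843, 0.1506]
ee_rot: [[-0.969, 0.247, -0.002], [0.247, 0.969, 0.002], [0.002, 0.001, -1.0]]
ft_force: [0.4, -0.0, 0.2]
width: 0.007
gripper_force: 0.0
scene short 11 [0.0603 0.0633] [490.2 274.6]
scene short 8 [0.0548 0.0578] [490.5 275.7]
scene middle 19 [0.0879 0.0903] [ 491.2 -286.2]
scene middle 16 [0.0885 0.0904] [ 490.2 -284.3]
scene tall 10 [0.1124 0.1136] [595.   97.7]
scene tall 13 [0.1106 0.1151] [594.9  97.8]
top short 21 [0.0647 0.0654] [490.9 275.3]
top short 20 [0.0562 0.0571] [490.9 275.5]
top middle 21 [0.0895 0.0909] [ 490.5 -284.6]
top middle 5 [0.0895 0.0904] [ 487.6 -288. ]
top tall 21 [0.1143 0.1164] [596.6  97.3]
top tall 22 [0.1127 0.1149] [596.6  97.2]
```

The short cap is 8.5 mm down and its block hasn't moved. Now the middle one.

```bash
python3 -m pendant '[{"gripper":-1,"x":-1,"y":-1,"z":15,"roll":0},{"gripper":-1,"x":-1,"y":-1,"z":26,"roll":0},{"gripper":-1,"x":-1,"y":-1,"z":32,"roll":0},{"gripper":-1,"x":-1,"y":-1,"z":33,"roll":0},{"gripper":-1,"x":-1,"y":-1,"z":34,"roll":0},{"gripper":-1,"x":-1,"y":-1,"z":35,"roll":0},{"gripper":-1,"x":-1,"y":-1,"z":36,"roll":0},{"gripper":-1,"x":-1,"y":-1,"z":37,"roll":0},{"gripper":-1,"x":-1,"y":-1,"z":38,"roll":0},{"gripper":-1,"x":-1,"y":-1,"z":39,"roll":0},{"gripper":-1,"x":-1,"y":-1,"z":40,"roll":0},{"gripper":-1,"x":-1,"y":-1,"z":40,"roll":0}]'
```

```text
time_s: 7.4
tcp_pos: [0.4915, -0.2865, 0.1117]
ee_rot: [[-0.969, 0.247, 0.0], [0.247, 0.969, -0.0], [-0.0, -0.0, -1.0]]
ft_force: [-0.5, 0.6, 1.7]
width: 0.007
gripper_force: 1.3
```

```bash
python3 -m pendant '[{"gripper":-1,"x":0,"y":0,"z":1,"roll":0},{"gripper":-1,"x":0,"y":0,"z":2,"roll":0},{"gripper":-1,"x":0,"y":0,"z":3,"roll":0},{"gripper":-1,"x":0,"y":0,"z":4,"roll":0},{"gripper":-1,"x":0,"y":0,"z":5,"roll":0},{"gripper":-1,"x":0,"y":0,"z":5.5,"roll":0},{"gripper":-1,"x":0,"y":0,"z":5.5,"roll":0}]'
```

```text
time_s: 8.1
tcp_pos: [0.4915, -0.2864, 0.1061]
ee_rot: [[-0.969, 0.247, 0.0], [0.247, 0.969, -0.0], [-0.0, -0.0, -1.0]]
ft_force: [0.2, -0.3, 4.1]
width: 0.005
gripper_force: 1.9
```

```bash
python3 -m pendant '[{"gripper":-1,"x":0,"y":0,"z":-10,"roll":0},{"gripper":-1,"x":0,"y":0,"z":-45,"roll":0},{"gripper":-1,"x":0,"y":0,"z":-80,"roll":0},{"gripper":-1,"x":0,"y":40,"z":-80,"roll":0},{"gripper":-1,"x":-1,"y":80,"z":-80,"roll":0},{"gripper":-1,"x":-2,"y":120,"z":-80,"roll":0},{"gripper":-1,"x":-3,"y":160,"z":-80,"roll":0},{"gripper":-1,"x":-3,"y":200,"z":-80,"roll":0},{"gripper":-1,"x":-4,"y":240,"z":-80,"roll":0},{"gripper":-1,"x":-5,"y":280,"z":-80,"roll":0},{"gripper":-1,"x":-5,"y":320,"z":-80,"roll":0},{"gripper":-1,"x":-6,"y":360,"z":-80,"roll":0},{"gripper":-1,"x":-7,"y":397,"z":-75,"roll":0},{"gripper":-1,"x":-7,"y":397,"z":-60,"roll":0},{"gripper":-1,"x":-7,"y":397,"z":-60,"roll":0},{"gripper":-1,"x":-7,"y":397,"z":-60,"roll":0}]'
python3 chk.py
```

```text
time_s: 9.7
tcp_pos: [0.596, 0.0957, 0.1661]
ee_rot: [[-0.969, 0.248, -0.001], [0.248, 0.969, -0.0], [0.001, -0.001, -1.0]]
ft_force: [-0.8, -1.1, -0.5]
width: 0.006
gripper_force: 0.0
scene short 11 [0.0603 0.0633] [490.2 274.6]
scene short 0 None None
scene middle 19 [0.0879 0.0903] [ 491.2 -286.2]
scene middle 15 [0.0795 0.0823] [ 490.4 -284.7]
scene tall 10 [0.1124 0.1136] [595.   97.7]
scene tall 11 [0.1121 0.1154] [595.6  97. ]
top short 21 [0.0647 0.0654] [490.9 275.3]
top short 19 [0.0569 0.058 ] [493.9 289.1]
top middle 21 [0.0895 0.0909] [ 490.5 -284.6]
top middle 21 [0.081  0.0821] [ 490.7 -284.9]
top tall 21 [0.1143 0.1164] [596.6  97.3]
top tall 0 None None
```

The middle cap is about 8.5 mm down. Now the tall one.

```bash
python3 -m pendant '[{"gripper":-1,"x":0,"y":1,"z":12,"roll":0},{"gripper":-1,"x":0,"y":1,"z":20,"roll":0},{"gripper":-1,"x":0,"y":1,"z":23,"roll":0},{"gripper":-1,"x":0,"y":1,"z":24,"roll":0},{"gripper":-1,"x":0,"y":1,"z":25,"roll":0},{"gripper":-1,"x":0,"y":1,"z":26,"roll":0},{"gripper":-1,"x":0,"y":1,"z":27,"roll":0},{"gripper":-1,"x":0,"y":1,"z":28,"roll":0},{"gripper":-1,"x":0,"y":1,"z":29,"roll":0},{"gripper":-1,"x":0,"y":1,"z":30,"roll":0},{"gripper":-1,"x":0,"y":1,"z":31,"roll":0},{"gripper":-1,"x":0,"y":1,"z":31,"roll":0}]'
```

```text
time_s: 11.0
tcp_pos: [0.5967, 0.0976, 0.1352]
ee_rot: [[-0.969, 0.247, 0.0], [0.247, 0.969, 0.0], [-0.0, 0.0, -1.0]]
ft_force: [-0.3, 0.4, 1.9]
width: 0.009
gripper_force: 1.6
```

```bash
python3 -m pendant '[{"gripper":-1,"x":0,"y":0,"z":1,"roll":0},{"gripper":-1,"x":0,"y":0,"z":2,"roll":0},{"gripper":-1,"x":0,"y":0,"z":3,"roll":0},{"gripper":-1,"x":0,"y":0,"z":4,"roll":0},{"gripper":-1,"x":0,"y":0,"z":5,"roll":0},{"gripper":-1,"x":0,"y":0,"z":5,"roll":0},{"gripper":-1,"x":0,"y":0,"z":-10,"roll":0},{"gripper":-1,"x":0,"y":0,"z":-50,"roll":0},{"gripper":-1,"x":0,"y":-40,"z":-80,"roll":0},{"gripper":-1,"x":20,"y":-80,"z":-100,"roll":0},{"gripper":-1,"x":60,"y":-100,"z":-100,"roll":0},{"gripper":-1,"x":100,"y":-100,"z":-100,"roll":0},{"gripper":-1,"x":140,"y":-100,"z":-100,"roll":0},{"gripper":-1,"x":180,"y":-100,"z":-100,"roll":0},{"gripper":-1,"x":180,"y":-100,"z":-100,"roll":0},{"gripper":-1,"x":180,"y":-100,"z":-100,"roll":0}]'
python3 chk.py
```

```text
time_s: 12.6
tcp_pos: [0.3975, 0.0452, 0.2361]
ee_rot: [[-0.969, 0.247, 0.002], [0.247, 0.969, -0.0], [-0.002, 0.0, -1.0]]
ft_force: [0.5, -0.2, -0.6]
width: 0.008
gripper_force: 0.0
scene short 11 [0.0603 0.0633] [490.2 274.6]
scene short 9 [0.0545 0.0576] [490.3 275.3]
scene middle 19 [0.0879 0.0903] [ 491.2 -286.2]
scene middle 13 [0.0808 0.0831] [ 490.8 -285. ]
scene tall 10 [0.1124 0.1136] [595.   97.7]
scene tall 9 [0.1053 0.1068] [596.3  96. ]
top short 21 [0.0647 0.0654] [490.9 275.3]
top short 18 [0.0558 0.0574] [491.2 275.5]
top middle 21 [0.0895 0.0909] [ 490.5 -284.6]
top middle 20 [0.0814 0.0837] [ 490.4 -284.7]
top tall 21 [0.1143 0.1164] [596.6  97.3]
top tall 18 [0.105  0.1061] [596.5  97.2]
```

```bash
python3 -c "from rig import job_done; print(job_done())"
```

```text
the job is handed in; nothing more can be done
None
```

I pressed the short, middle and tall caps in that order, each about 8–9 mm down by camera depth with force readings of about 4 N or less, the three blocks measured where they started, and I handed the job in; it returned no verdict.

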